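# Squeeze a print in the mounting press, then unlatch and raise its arm

### The arm

A 6-joint arm with a two-finger parallel gripper is mounted at the origin on a cart in front of the work surface, level with it; the furniture and walls round the work are solid. World frame = base frame: x ahead of the robot, y to its left, z up, the work surface at z = 0. Lengths are in m, angles in rad, forces in N, time in s.
With the tool pointing down it reaches from about 0.375 to 0.9 m from the base axis. Payload 3.1 kg.
Tool frame: the origin (TCP) lies on the centre line of the jaws, within the pads' length; the fingertips stand robot.finger_overhang ahead of it and the grasp point (between the pads) lies 2 mm behind it (robot.finger_overhang is the distance from the TCP to the fingertips, in m); z points along the fingers, y is the direction in which the jaws open and shut (so a half turn about z gives the same grasp; the last joint's range is limited). The gripper opens to 87 mm and grips with 3 to 60 N. Pads are 19 mm wide; open, the fingers measure 117 mm over their backs; the gripper's body (75 mm by 190 mm) begins 51 mm behind the grasp point.
Start: joints at [1.131, 0.527, 1.433, -0, 1.181, -0.178], TCP at [0.162, 0.604, 0.24] pointing down, gripper open.
Joint ranges: [-3.08, 3.08], [-0.75, 2.2], [0.22, 2.44], [-1.43, 4.57], [0, 2.65], [-2.85, 2.85]. Speed limits (rad/s): [2.79, 2.79, 3.14, 3.14, 3.14, 3.14].

### API

Orientations are given as a unit quaternion [x, y, z, w].
In Python, from rig import robot gives the robot as it stands. The module is installed in compiled form; this text tells all that it offers.
- The arm moves only by the tool step_arm, never from a script. Its arguments are lists of equal length, an entry for each row: "slide": the shift along the tool's x, y, z in mm, a list of three; "twist": the turn about the tool's z in degrees. A call has 1 to 20 rows; each row shifts and turns the commanded pose from where the row before left it, along the tool's axes as they then stand; what a row does not reach is not made up. A row lasts 1/12 s, in which the tool goes at most 41.7 mm and 7.16 degrees, less where a joint would pass 70% of its speed; a pose out of reach is approached as far as the arm can. A call is refused whole if a number of a shift passes 41.7 or a number of a turn 7.16, either way. A call with a gripper value outside its range is refused whole. "jaw" is the finger opening in mm, from 0 to 87, set as the call begins (left out, the last holds). The fingers move at their own pace and stop on an object; "force" is the grip in N (left out, the last holds). Time passes only in rows, so rows that do not move let the fingers close. It gives the time, the measured TCP pose, the force and the opening at its end, in the units of the state.
- robot.get_obs(): the state, without advancing time (a new reading comes with each control period).
- robot.camera(name): name is "side" or "top"; returns a dict with "color" (480x640x3 uint8, blue, green, red), "depth" (480x640 float32, m along the optical axis (not along the pixel's ray), 0 where there is no reading), "camera_matrix" (3x3 intrinsics, pixels), "origin" and "orientation" of the camera in the world. Camera axes: x right, y down, z forward; pixel columns grow to the right and rows downward; lengths in m; the calibration is good to about 2 mm. A picture is of the moment at which its call begins.
- robot.hand_in(): hands the job in, once; it reports no verdict.
The state is a dict: "time": time; "q": joint angles; "joint_velocities": joint speeds; "joint_torque": joint torques, N m; "position": TCP position; "tool_rot": TCP orientation; "ft_force": force on the tool from outside, world axes, zero at the start; "moment": the same for the moment, N m; "grip_width": finger opening in m.
Only numpy, scipy, OpenCV 4.12 (cv2) and the standard library are available. Lean on these libraries where they do the work, as an engineer would, in place of code of your own. Each camera call takes 0.05 s, during which the arm holds its last target.

### The job

Give the print in the hand press one full squeeze: draw the upright sprung lever towards you as far as it goes, then ease it slowly all the way back without letting it snap. Then take the latch handle on the front of the press arm, pull it sideways against its spring so that it frees the ball stud, and lift the arm off the ball, leaving the loupe, the film can and the brush where they stand. Finish still gripping the latch handle, with the front of the arm held steady about 10 cm above its shut position; do not put it down or let go.

Things in the scene. Friction and masses are not known exactly. Their poses are not given: they have to be found in the camera images.
- press: The hand press, fixed to the bench: grey base plate 310 (x) x 200 (y) mm, top 18 mm above the bench. Origin: centre of its underside, on the bench. Its +x points to the rear, away from the robot (turned by yaw up to 17 degrees), +y to the left, z up. A steel ball stud (ball 25 mm in diameter) stands at x -110, y 0 with its ball centre 58 mm up. The arm lies along the middle (x -136 to +138 mm, top at most 93 mm up without the latch), with an upper plate 150 x 160 mm under it.
- press_lever (a joint): Angle (rad) of the sprung lever on the press's left side: 0 at rest (leaning 0.35 rad to the rear), 0.70 fully drawn to the front (a firm stop, leaning 0.35 rad to the front). Its pivot runs along the press's y axis, at x +10, z 45 mm in the press frame; the knob centre is 125 mm from the pivot axis and 126 mm left (+y) of the press origin. The spring takes about 3 N at the knob to start and 8 N at the stop; let go, it snaps back.
- lever_knob (a point): Centre of the black lever knob, a barrel lying along the press's y axis, 24 mm in diameter and 28 mm long with flat ends, on a 10 mm steel rod. About 162 mm above the bench at rest.
- press_arm (a joint): Angle (rad) of the hinged arm: 0 shut (coupler down over the ball), grows as its front rises, stop at 0.80. Hinge axis along the press's y axis at x +125, z 78 mm in the press frame; the coupler is 235 mm in front of it, so 0.45 rad is about 100 mm of lift. The arm weighs about 0.6 kg (varies) and falls shut when let go; about 3 to 4 N at the latch handle lifts it. While the latch is home its jaw sits under the ball's collar and the arm cannot rise.
- press_latch (a joint): Travel (m) of the latch slide on the coupler: 0 home, grows as it is pulled along the press's -y (to the right as seen from the robot), stop at 0.016. The jaw is clear of the ball from 0.007 on; pull it 0.012 or more. Spring 3.5 N at the start, 7 N at the stop.
- latch_handle: The latch's upright finger plate of bare metal, on top of the coupler at the front end of the arm: 26 mm (x) by 10 mm thick (y) by 43 mm tall. Its origin lies 90 mm above the bench when shut, at the foot of the plate; its axes are parallel to the press's when shut and it tilts with the arm.
- handle_mid (a point): Grip point inside the latch handle plate, 28 mm above its foot and 15 mm below its top edge; pinch the plate across its 10 mm thickness (along the press's y). When shut it is at x -110, y 0, z 118 mm in the press frame. The slide plate below it has its top 26 mm lower, and metal guides beside it.
- loupe: Bystander: film loupe 42 mm in diameter, 48 mm tall; origin at its foot.
- film_can: Bystander: black film can 34 mm in diameter, 51 mm tall; origin at its foot.
- brush: Bystander: flat wooden brush 51 x 85 x 12 mm; origin at its underside.

How it is judged:
By the outcome, as a careful person would: the job done as asked, in the order asked, and still so for the second after the job is handed in, while the arm keeps its last pose, push and grip.
It also fails if it takes over 64 s, if anything falls off the work surface, if the arm or the gripper's body presses on something with over 40 N, if the wrist force passes 120 N, or if a joint passes its speed limit or range.

## Working session

There is one attempt and no reset: what is moved stays moved. The work goes in short steps, Python scripts to look and compute and a tool call to move; the robot and the scene stay as the last step left them, time stands still between calls to the robot, and variables do not carry over. Pictures are saved under pics/ and viewed, and the job is handed in when it is done.

Besides the shell and the picture viewer there is one more tool, called as name([rows], argument=value, ...), one row to a line, values as JSON. step_arm: Moves the arm, as the interface text tells. Its arguments: {"type":"object","properties":{"slide":{"type":"array","items":{"type":"array","items":{"type":"number"}}},"twist":{"type":"array","items":{"type":"number"}},"jaw":{"type":"number"},"force":{"type":"number"}},"required":["slide","twist"]}

```bash
mkdir -p pics; ls; python3 - <<'E'
from rig import robot
import cv2,numpy as np
o=robot.get_obs(); print({k:np.round(v,3).tolist() for k,v in o.items()}, robot.finger_overhang)
for n in("side","top"):
    c=robot.camera(n); cv2.imwrite(f"pics/{n}0.png",c["color"]); np.savez(f"{n}0.npz",**c)
    print(n,c["camera_matrix"].tolist(),c["origin"],c["orientation"])
E
```

```text
pics
{'time': 0.0, 'q': [1.13, 0.528, 1.434, -0.0, 1.181, -0.178], 'joint_velocities': [-0.001, -0.0, -0.001, 0.0, -0.001, 0.001], 'joint_torque': [-0.002, -44.005, -17.659, 0.063, 0.058, -0.0], 'position': [0.161, 0.603, 0.239], 'tool_rot': [0.131, 0.991, -0.001, -0.0], 'ft_force': [0.48, -0.885, -0.756], 'moment': [-0.01, -0.049, 0.009], 'grip_width': 0.087} 0.017
side [[457.4556024854892, 0.0, 327.20350711501345], [0.0, 457.4556024854892, 250.28449763600014], [0.0, 0.0, 1.0]] [ 0.59699462 -1.0478927   0.73560951] [ 0.86383661  0.02595686 -0.00214054 -0.50309838]
top [[618.3130502507286, 0.0, 320.0021803592996], [0.0, 618.3130502507286, 241.37322570835994], [0.0, 0.0, 1.0]] [0.27101909 0.03057462 1.54493122] [-0.69385561  0.71351608 -0.06340603  0.0737487 ]
```

View pics/side0.png

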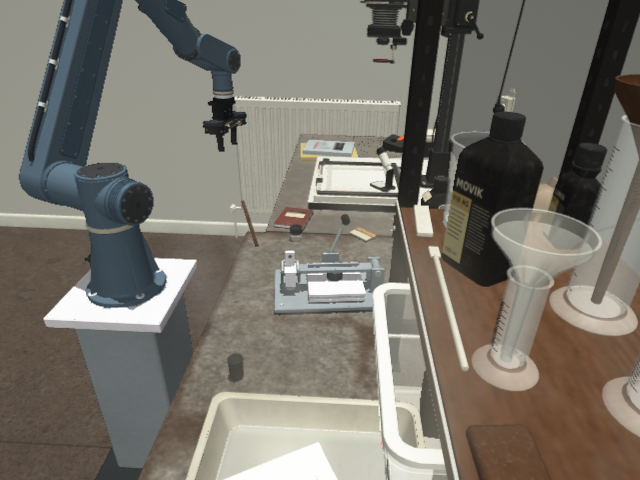

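View pics/top0.png

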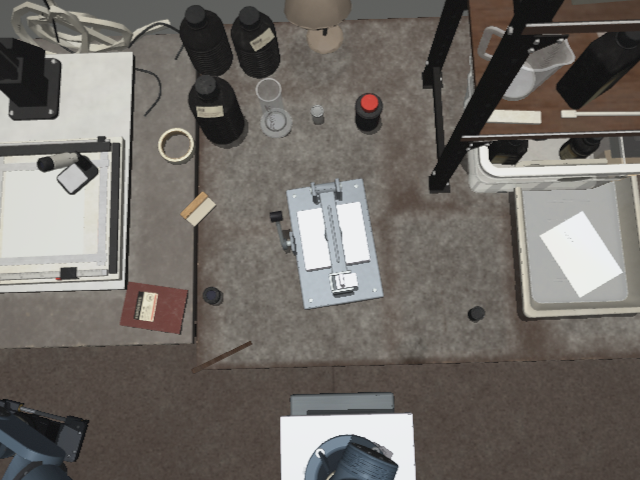

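Top: the press is centred near (335,243), the lever knob at (277,216), the latch at (344,280), the loupe or can at (212,296) and (476,313), and the brush at (198,209). I'll enlarge these.

```bash
python3 - <<'E'
import cv2,numpy as np
c=np.load("top0.npz")["color"]
cv2.imwrite("pics/topc.png",cv2.resize(c[165:315,190:390],None,fx=4,fy=4,interpolation=cv2.INTER_CUBIC))
c=np.load("side0.npz")["color"]
cv2.imwrite("pics/sidec.png",cv2.resize(c[200:320,260:400],None,fx=5,fy=5,interpolation=cv2.INTER_CUBIC))
E
```

```text
(no output)
```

View pics/topc.png

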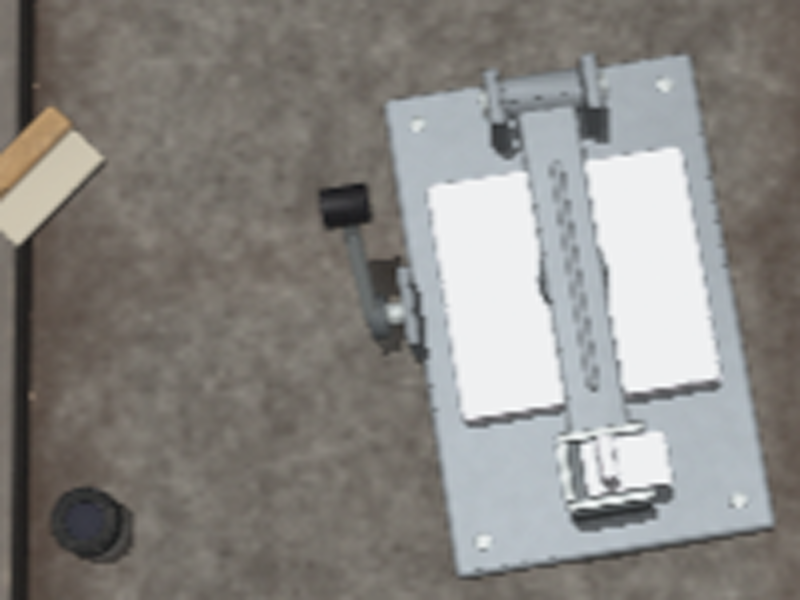

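View pics/sidec.png

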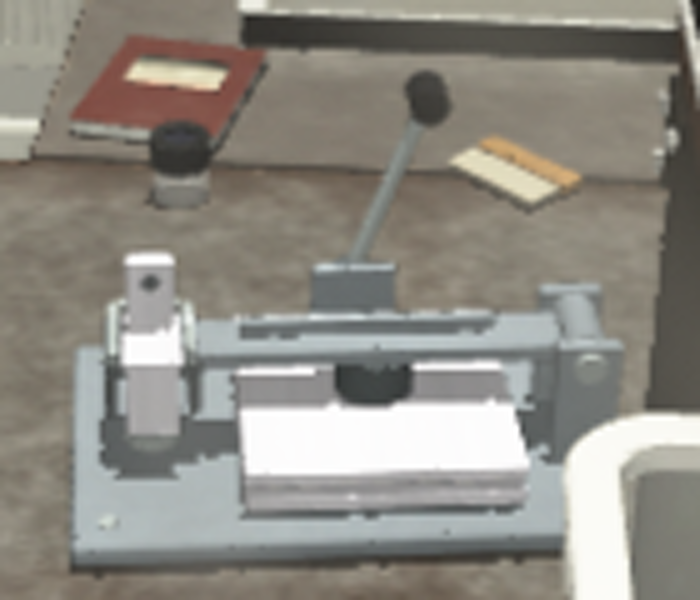

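```bash
cat > h.py <<'E'
import numpy as np
from scipy.spatial.transform import Rotation as R
def ray(c,u,v):
    K=c["camera_matrix"]; d=R.from_quat(c["orientation"]).as_matrix()@np.array([(u-K[0,2])/K[0,0],(v-K[1,2])/K[1,1],1]); return np.array(c["origin"]),d
def atz(c,u,v,z):
    o,d=ray(c,u,v); return o+d*(z-o[2])/d[2]
def proj(c,p):
    q=R.from_quat(c["orientation"]).as_matrix().T@(np.array(p)-c["origin"]); q=c["camera_matrix"]@q; return q[:2]/q[2]
def inter(c1,p1,c2,p2):
    a,d=ray(c1,*p1);b,e=ray(c2,*p2)
    s=np.linalg.lstsq(np.c_[d,-e],b-a,rcond=None)[0]; x=a+d*s[0];y=b+e*s[1]; return (x+y)/2,np.linalg.norm(x-y)
E
python3 - <<'E'
from h import *
t=np.load("top0.npz");s=np.load("side0.npz")
f=lambda x,y:((x+.5)/4+190-.5,(y+.5)/4+165-.5)
g=lambda x,y:((x+.5)/5+260-.5,(y+.5)/5+200-.5)
C=np.array([atz(t,*f(*p),.018)[:2] for p in[(388,103),(688,57),(773,525),(458,577)]])
M=np.array([[.155,.1],[.155,-.1],[-.155,-.1],[-.155,.1]])
c0=C.mean(0); H=(M.T@(C-c0)); yaw=np.arctan2(H[0,1]-H[1,0],H[0,0]+H[1,1])
Rm=np.array([[np.cos(yaw),-np.sin(yaw)],[np.sin(yaw),np.cos(yaw)]])
print(c0,np.degrees(yaw),yaw,C-c0-M@Rm.T)
P=lambda x,y,z: np.r_[c0+Rm@[x,y],z]
kn=P(.01+.125*np.sin(.35),.126,.045+.125*np.cos(.35)); print("knob pred",kn,"meas",inter(t,f(345,205),s,g(428,98)), proj(t,kn),f(345,205),proj(s,kn),g(428,98))
h=P(-.11,0,.133); print("handle top",h,proj(t,h),f(609,461),proj(s,h),g(149,258))
for n,u,v,z in(("loupe",212,296,.048),("can",476,313,.051),("brush",198,209,.012)): print(n,atz(t,u,v,z))
for n,p in(("top",h),("k",kn)):
  uv=np.round(proj(t,p)).astype(int); d=t["depth"][uv[1]-2:uv[1]+3,uv[0]-4:uv[0]+5]; print(np.round(t["origin"][2]-d,3))
E
```

```text
[0.56816576 0.01475193] 7.453030118072268 0.1300799148106628 [[-0.00152795 -0.00301777]
 [-0.00291202  0.00230624]
 [ 0.00256485  0.00189623]
 [ 0.00187512 -0.0011847 ]]
knob pred [0.6042375  0.14654436 0.16242159] meas (array([0.60587686, 0.14718046, 0.16241042]), np.float64(0.00041569399336509756)) [276.17253102 216.64865491] (275.875, 215.875) [344.69988762 219.25251711] (345.2, 219.2)
handle top [0.45909509 0.00048346 0.133     ] [341.53711855 279.18628703] (341.875, 279.875) [288.74847793 250.92688653] (289.4, 251.2)
loupe [0.43824329 0.31490997 0.048     ]
can [ 0.37921977 -0.32067107  0.051     ]
brush [0.66671632 0.35940013 0.012     ]
[[0.082 0.099 0.116 0.132 0.126 0.119 0.078 0.08  0.08 ]
 [0.082 0.09  0.124 0.128 0.125 0.129 0.116 0.078 0.087]
 [0.087 0.08  0.125 0.124 0.121 0.124 0.126 0.083 0.085]
 [0.08  0.082 0.122 0.121 0.128 0.128 0.124 0.082 0.083]
 [0.084 0.084 0.127 0.131 0.127 0.125 0.126 0.088 0.079]]
[[0.137 0.134 0.134 0.136 0.134 0.139 0.134 1.545 0.138]
 [0.142 0.132 0.136 0.133 0.133 0.136 0.129 0.132 0.139]
 [0.14  0.136 0.129 0.138 0.132 0.139 0.138 0.133 0.135]
 [0.14  0.136 0.134 0.131 0.134 0.138 0.13  0.134 0.133]
 [0.137 0.133 0.137 0.131 0.129 0.131 0.131 0.142 0.134]]
```

The press measures x 0.568, y 0.015, yaw 7.45°. The predicted knob and handle positions agree with the images to about 1–2 mm. I'll turn the tool so its y lies along press x; its x then lies along press +y.

step_arm([
  [0,0,0],
  [0,0,0],
  [0,0,0],
  [0,0,0],
  [0,0,0],
  [0,0,0],
  [0,0,0],
  [0,0,0],
  [0,0,0],
  [0,0,0],
  [0,0,0],
  [0,0,0],
], twist=[3.5,6.5,6.5,6.5,6.5,6.5,6.5,6.5,6.5,6.5,5.5,0], jaw=87, force=20)

```text
time: 1.1
position: [0.1616, 0.6034, 0.239]
tool_rot: [0.66, 0.751, -0.001, 0.0]
ft_force: [-0.4, 0.2, 0.8]
grip_width: 0.0869
```

step_arm([
  [-13,10,0],
  [-25,19,0],
  [-27,20,0],
  [-27,20,0],
  [-27,20,0],
  [-27,20,0],
  [-27,20,0],
  [-27,20,0],
  [-27,20,0],
  [-27,20,0],
  [-27,20,0],
  [-27,20,0],
  [-27,20,0],
  [-27,20,0],
  [-27,20,0],
  [-27,20,0],
  [-27,20,0],
  [-27,20,0],
  [-27,20,0],
  [-14,10,0],
], twist=[0,0,0,0,0,0,0,0,0,0,0,0,0,0,0,0,0,0,0,0])

```text
time: 2.77
position: [0.6069, 0.1435, 0.2393]
tool_rot: [0.659, 0.752, 0.0, 0.001]
ft_force: [-0.3, -0.0, 0.4]
grip_width: 0.0872
```

```bash
cat >> h.py <<'E'
c0=np.array([.5682,.0148]); yaw=.130
Rm=np.array([[np.cos(yaw),-np.sin(yaw)],[np.sin(yaw),np.cos(yaw)]])
P=lambda x,y,z: np.r_[c0+Rm@[x,y],z]
def st():
    from rig import robot
    o=robot.get_obs(); p=o["position"]; q=Rm.T@(p[:2]-c0); ty=R.from_quat(o["tool_rot"]).as_matrix()
    print("t",round(o["time"],2),"press",np.round(np.r_[q,p[2]]*1000,1),"tooly-yaw deg",round(np.degrees(np.arctan2(ty[1,1],ty[0,1])-yaw),2),"zdir",np.round(ty[:,2],3),"F press",np.round(np.r_[Rm.T@o["ft_force"][:2],o["ft_force"][2]],1),"M",np.round(o["moment"],2),"w",round(o["grip_width"]*1000,1),"q",np.round(o["q"],2))
    return o
E
python3 -c "
from h import *
st()"
```

```text
t 2.77 press [ 55.1 122.6 239.3] tooly-yaw deg 0.05 zdir [ 0.002 -0.001 -1.   ] F press [-0.3  0.   0.4] M [-0.05  0.04 -0.01] w 87.2 q [ 0.05  0.53  1.44 -0.    1.18 -0.08]
```

step_arm([
  [3,-1,3],
  [0,0,7],
  [0,0,7],
  [0,0,7],
  [0,0,7],
  [0,0,7],
  [0,0,7],
  [0,0,7],
  [0,0,7],
  [0,0,7],
  [0,0,5],
  [0,0,2],
  [0,0,0],
  [0,0,0],
], twist=[0,0,0,0,0,0,0,0,0,0,0,0,0,0])

```text
time: 3.93
position: [0.603, 0.1493, 0.1666]
tool_rot: [0.659, 0.752, 0.0, 0.0]
ft_force: [0.2, -0.1, -0.0]
grip_width: 0.0871
```

```bash
python3 -c "
from h import *
import cv2
st()
from rig import robot
c=robot.camera('side')['color'];cv2.imwrite('pics/s1.png',cv2.resize(c[120:320,240:400],None,fx=3.7,fy=3,interpolation=2))"
```

```text
t 3.93 press [ 51.9 128.9 166.6] tooly-yaw deg 0.05 zdir [ 0.  0. -1.] F press [ 0.2 -0.1 -0. ] M [-0.08  0.04 -0.02] w 87.1 q [ 0.06  0.61  1.51  0.    1.02 -0.07]
```

View pics/s1.png

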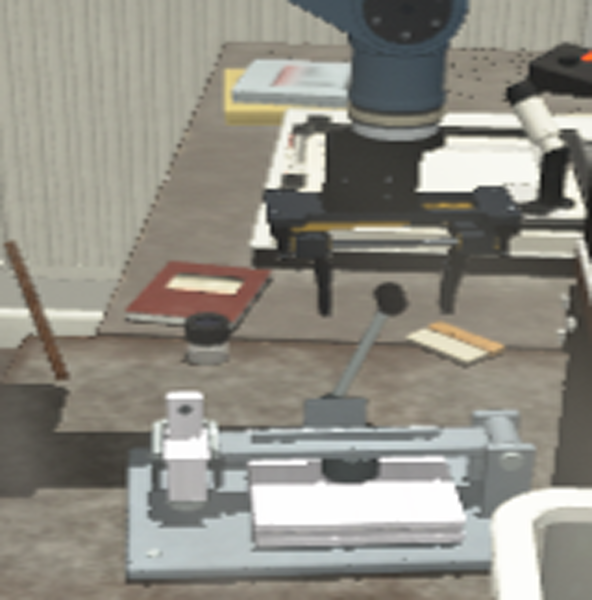

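The picture shows the knob at (390,297), centred between the fingers at (322,285) and (455,285). Closing lightly.

step_arm([
  [-2,1,0],
  [0,0,0],
  [0,0,0],
  [0,0,0],
  [0,0,0],
  [0,0,0],
  [0,0,0],
  [0,0,0],
  [0,0,0],
  [0,0,0],
], twist=[0,0,0,0,0,0,0,0,0,0], jaw=0, force=15)

```text
time: 4.82
position: [0.6042, 0.1476, 0.1666]
tool_rot: [0.659, 0.752, 0.0, 0.0]
ft_force: [2.5, 0.5, 2.0]
grip_width: 0.0286
```

```bash
python3 -c "
from h import *
st()"
```

```text
t 4.82 press [ 52.9 127.  166.6] tooly-yaw deg 0.05 zdir [ 0.  0. -1.] F press [2.5 0.2 2. ] M [ 0.06 -0.64  0.01] w 28.6 q [ 0.06  0.61  1.51  0.    1.02 -0.07]
```

step_arm([
  [0,0,0],
  [0,0,0],
  [0,0,0],
  [0,0,0],
], twist=[0,0,0,0])

```text
time: 5.15
position: [0.6054, 0.1477, 0.1671]
tool_rot: [0.659, 0.752, 0.001, 0.001]
ft_force: [2.9, 0.7, 1.5]
grip_width: 0.0235
```

```bash
python3 -c "
from h import *
st()"
```

```text
t 5.15 press [ 54.1 127.  167.1] tooly-yaw deg 0.05 zdir [ 0.003  0.    -1.   ] F press [3.  0.3 1.5] M [ 0.1  -0.68  0.04] w 23.5 q [ 0.06  0.61  1.51  0.    1.02 -0.07]
```

step_arm([
  [0,-5.3,-1.7],
  [0,-5.3,-1.6],
  [0,-5.3,-1.3],
  [0,-5.3,-1.1],
  [0,-5.4,-0.8],
  [0,-5.4,-0.6],
  [0,-5.5,-0.4],
  [0,-5.5,-0.1],
  [0,-5.5,0.1],
  [0,-5.5,0.4],
  [0,-5.4,0.6],
  [0,-5.4,0.8],
  [0,-5.3,1.1],
  [0,-5.3,1.3],
  [0,-5.3,1.6],
  [0,-4,1.2],
  [0,-2,0.6],
  [0,0,0],
], twist=[0,0,0,0,0,0,0,0,0,0,0,0,0,0,0,0,0,0])

```text
time: 6.65
position: [0.5234, 0.1367, 0.1693]
tool_rot: [0.66, 0.752, 0.005, 0.005]
ft_force: [6.2, 2.1, 7.4]
grip_width: 0.0236
```

```bash
python3 -c "
from h import *
st()"
```

```text
t 6.65 press [-28.6 126.7 169.3] tooly-yaw deg 0.02 zdir [ 0.014  0.001 -1.   ] F press [6.4 1.2 7.4] M [ 0.32 -1.44  0.01] w 23.6 q [ 0.05  0.51  1.72  0.    0.9  -0.08]
```

step_arm([
  [0,-2,0.6],
  [0,-2,0.6],
  [0,-2,0.6],
  [0,0,0],
  [0,0,0],
], twist=[0,0,0,0,0])

```text
time: 7.07
position: [0.5212, 0.1364, 0.1686]
tool_rot: [0.66, 0.751, 0.008, 0.007]
ft_force: [11.2, 3.2, 7.6]
grip_width: 0.0237
```

```bash
python3 -c "
from h import *
st()"
```

```text
t 7.07 press [-30.8 126.7 168.6] tooly-yaw deg -0.0 zdir [ 0.022  0.003 -1.   ] F press [11.5  1.7  7.6] M [ 0.57 -2.12 -0.02] w 23.7 q [ 0.05  0.5   1.73  0.    0.88 -0.08]
```

step_arm([
  [0,-3,0.5],
  [0,-3,0.5],
  [0,-2,0.5],
  [0,0,0],
  [0,0,0],
], twist=[0,0,0,0,0])

```text
time: 7.48
position: [0.5205, 0.1362, 0.1684]
tool_rot: [0.66, 0.751, 0.014, 0.013]
ft_force: [22.2, 6.8, 2.9]
grip_width: 0.0238
```

```bash
python3 -c "
from h import *
import cv2
st()
from rig import robot
c=robot.camera('side')['color'];cv2.imwrite('pics/s2.png',cv2.resize(c[120:320,240:400],None,fx=3.7,fy=3,interpolation=2))"
```

```text
t 7.48 press [-31.6 126.6 168.4] tooly-yaw deg -0.07 zdir [ 0.038  0.005 -0.999] F press [22.9  3.8  2.9] M [ 1.18 -3.67  0.08] w 23.8 q [ 0.05  0.5   1.75  0.    0.86 -0.08]
```

View pics/s2.png

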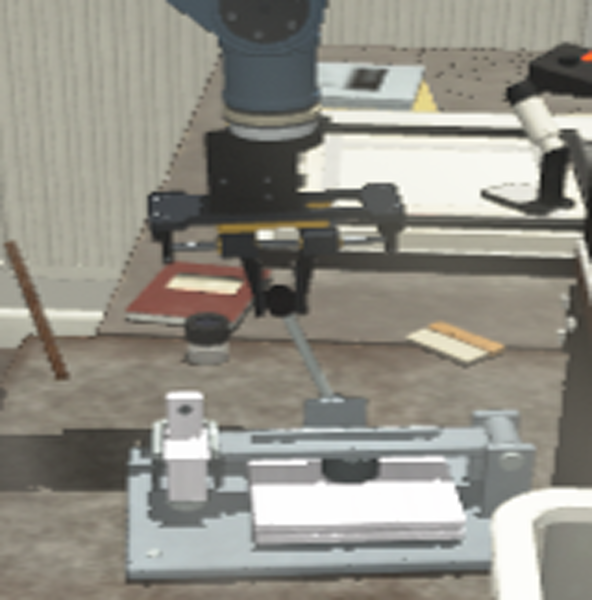

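The lever is at the firm stop: 23 N, no further motion, and the picture shows it leaning to the front. Easing it back slowly.

step_arm([
  [0,2,-0.5],
  [0,3,-0.7],
  [0,3,-0.7],
  [0,3,-0.7],
  [0,3,-0.8],
  [0,2.7,-0.8],
  [0,2.7,-0.8],
  [0,2.7,-0.7],
  [0,2.7,-0.7],
  [0,2.7,-0.6],
  [0,2.7,-0.6],
  [0,2.7,-0.5],
  [0,2.7,-0.5],
  [0,2.7,-0.4],
  [0,2.7,-0.4],
  [0,2.7,-0.3],
  [0,2.7,-0.3],
  [0,2.7,-0.2],
  [0,2.7,-0.1],
  [0,2.7,-0.1],
], twist=[0,0,0,0,0,0,0,0,0,0,0,0,0,0,0,0,0,0,0,0])

```text
time: 9.2
position: [0.558, 0.1414, 0.1731]
tool_rot: [0.659, 0.752, -0.001, -0.0]
ft_force: [2.6, -0.4, 2.2]
grip_width: 0.0234
```

step_arm([
  [0,2.7,0],
  [0,2.7,0],
  [0,2.7,0.1],
  [0,2.7,0.2],
  [0,2.7,0.2],
  [0,2.7,0.3],
  [0,2.7,0.3],
  [0,2.7,0.4],
  [0,2.7,0.5],
  [0,2.7,0.5],
  [0,2.7,0.6],
  [0,2.7,0.7],
  [0,2.7,0.7],
  [0,2.7,0.8],
  [0,2.7,0.8],
  [0,2.5,0.8],
  [0,2,0.6],
  [0,0,0],
], twist=[0,0,0,0,0,0,0,0,0,0,0,0,0,0,0,0,0,0])

```text
time: 10.7
position: [0.6033, 0.1474, 0.166]
tool_rot: [0.659, 0.752, 0.0, 0.0]
ft_force: [1.7, -1.9, -0.8]
grip_width: 0.0233
```

```bash
python3 -c "
from h import *
st()"
```

```text
t 10.7 press [ 52. 127. 166.] tooly-yaw deg 0.05 zdir [ 0.  0. -1.] F press [ 1.5 -2.1 -0.8] M [-0.34  0.12  0.01] w 23.3 q [ 0.06  0.61  1.51  0.    1.02 -0.07]
```

step_arm([
  [0,1.5,0.4],
  [0,1.5,0.3],
  [0,1.5,0.1],
  [0,1.5,0],
  [0,0,0],
  [0,0,0],
], twist=[0,0,0,0,0,0])

```text
time: 11.2
position: [0.607, 0.1479, 0.1649]
tool_rot: [0.659, 0.752, -0.002, -0.001]
ft_force: [-4.4, -3.2, 2.4]
grip_width: 0.0236
```

```bash
python3 -c "
from h import *
st()"
```

```text
t 11.2 press [ 55.7 127.  164.9] tooly-yaw deg 0.07 zdir [-0.004 -0.001 -1.   ] F press [-4.8 -2.6  2.4] M [-0.63  1.03  0.03] w 23.6 q [ 0.06  0.62  1.5  -0.    1.03 -0.07]
```

The lever is against its rest stop, with the force reversed to −5 N. Opening and rising.

step_arm([
  [0,-1,0],
  [0,0,0],
  [0,0,0],
  [0,0,0],
  [0,0,0],
  [0,0,0],
  [0,0,-4],
  [0,0,-10],
  [0,0,-15],
  [0,0,-15],
  [0,0,-15],
  [0,0,-15],
], twist=[0,0,0,0,0,0,0,0,0,0,0,0], jaw=60)

```text
time: 12.2
position: [0.6081, 0.1481, 0.241]
tool_rot: [0.659, 0.752, 0.0, 0.0]
ft_force: [0.6, 0.0, 0.2]
grip_width: 0.06
```

```bash
python3 -c "
from h import *
import cv2
st()
from rig import robot
t=robot.camera('top');s=robot.camera('side');kn=P(.0529,.126,.1624)
print(proj(t,kn),proj(s,kn))
c=s['color'];cv2.imwrite('pics/s3.png',cv2.resize(c[120:320,240:400],None,fx=3.7,fy=3,interpolation=2))"
```

```text
t 12.2 press [ 56.8 127.  241. ] tooly-yaw deg 0.05 zdir [ 0.001  0.    -1.   ] F press [ 0.6 -0.   0.2] M [-0.11  0.08 -0.02] w 60.0 q [ 0.06  0.53  1.43  0.    1.18 -0.07]
[276.1511525 216.61669  ] [344.72828721 219.25290695]
```

View pics/s3.png

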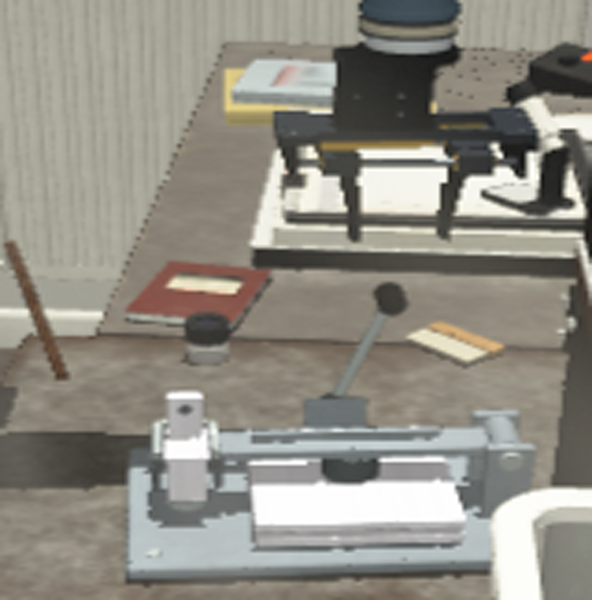

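step_arm([
  [-9,-10,0],
  [-16,-22,0],
  [-17,-23,0],
  [-17,-23,0],
  [-17,-23,0],
  [-17,-23,0],
  [-17,-22,0],
  [-11,-14,0],
  [-6,-7,0],
], twist=[0,0,0,0,0,0,0,0,0])

```text
time: 13.05
position: [0.4566, -0.0006, 0.2389]
tool_rot: [0.66, 0.751, -0.001, -0.001]
ft_force: [-0.6, 0.9, 0.1]
grip_width: 0.0599
```

step_arm([
  [0,0,0],
  [0,0,0],
  [0,0,0],
  [0,0,0],
  [0,0,0],
  [0,0,0],
  [0,0,0],
  [0,0,0],
  [0,0,0],
  [0,0,0],
  [0,0,0],
  [0,0,0],
  [0,0,0],
  [0,0,0],
  [0,0,0],
], twist=[3.5,6.5,7,7,7,7,7,7,7,7,7,7,6.5,3.5,0])

```text
time: 14.3
position: [0.4593, 0.0005, 0.2391]
tool_rot: [0.998, 0.065, 0.0, -0.0]
ft_force: [-0.4, 0.4, 0.9]
grip_width: 0.0599
```

```bash
python3 -c "
from h import *
import cv2
st()
from rig import robot
t=robot.camera('top');s=robot.camera('side');np.savez('side4.npz',**s)
c=s['color'];cv2.imwrite('pics/s4.png',cv2.resize(c[160:300,240:380],None,fx=4.2,fy=4.2,interpolation=2))"
```

```text
t 14.3 press [-109.8   -0.   239.1] tooly-yaw deg -89.99 zdir [ 0.  0. -1.] F press [-0.3  0.4  0.9] M [-0.01  0.2  -0.04] w 59.9 q [-0.24  0.31  1.83  0.    1.    1.2 ]
```

View pics/s4.png

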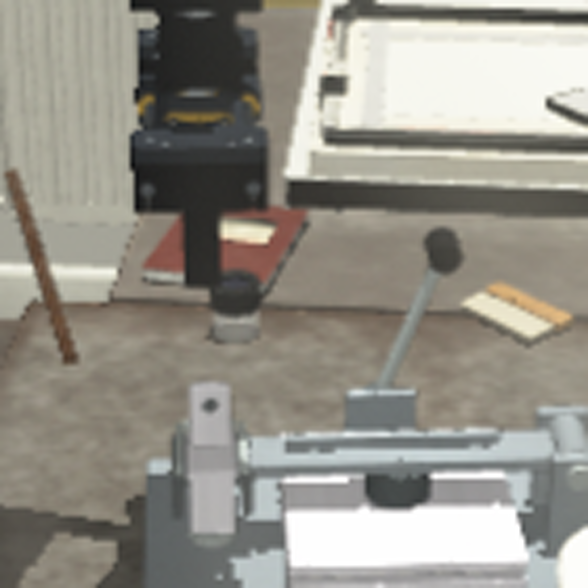

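step_arm([
  [0,0,6],
  [0,0,14],
  [0,0,16],
  [0,0,16],
  [0,0,16],
  [0,0,14],
  [0,0,12],
  [0,0,10],
  [0,0,7],
  [0,0,5],
  [0,0,3],
  [0,0,1],
  [0,0,0],
], twist=[0,0,0,0,0,0,0,0,0,0,0,0,0])

```text
time: 15.48
position: [0.459, 0.0003, 0.1193]
tool_rot: [0.998, 0.065, 0.0, 0.0]
ft_force: [0.2, 0.2, -0.5]
grip_width: 0.06
```

```bash
python3 -c "
from h import *
import cv2
st()
from rig import robot
t=robot.camera('top');s=robot.camera('side')
c=s['color'];cv2.imwrite('pics/s5.png',cv2.resize(c[180:290,250:360],None,fx=5,fy=5,interpolation=2))"
```

```text
t 15.48 press [-110.2   -0.3  119.3] tooly-yaw deg -89.94 zdir [ 0. -0. -1.] F press [ 0.2  0.2 -0.5] M [-0.04  0.17  0.04] w 60.0 q [-0.24  0.52  1.95 -0.    0.67  1.2 ]
```

View pics/s5.png

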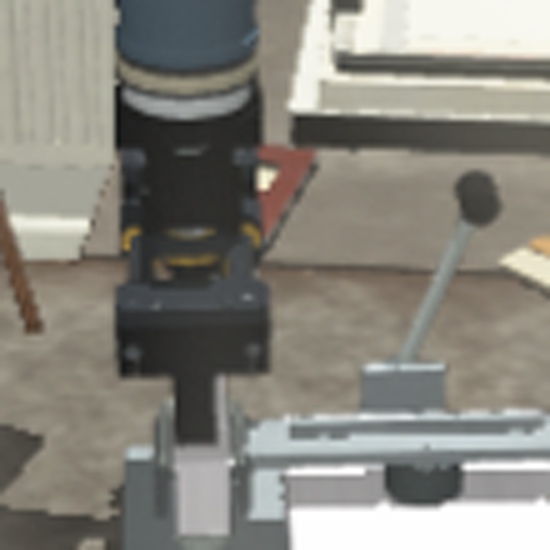

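The finger covers the handle between the guides. I'll raise it 5 mm so the tips clear the guides when the arm tilts, then grip.

step_arm([
  [0,0,-3],
  [0,0,-2],
  [0,0,0],
  [0,0,0],
  [0,0,0],
  [0,0,0],
  [0,0,0],
  [0,0,0],
  [0,0,0],
  [0,0,0],
  [0,0,0],
  [0,0,0],
  [0,0,0],
], twist=[0,0,0,0,0,0,0,0,0,0,0,0,0], jaw=0, force=35)

```text
time: 16.67
position: [0.4587, 0.0006, 0.1242]
tool_rot: [0.998, 0.065, -0.0, -0.0]
ft_force: [0.6, 3.6, 0.5]
grip_width: 0.0094
```

```bash
python3 -c "
from h import *
st()"
```

```text
t 16.67 press [-1.104e+02  1.000e-01  1.242e+02] tooly-yaw deg -89.95 zdir [-0.  0. -1.] F press [1.1 3.5 0.5] M [0.67 0.11 0.04] w 9.4 q [-0.24  0.51  1.95  0.    0.69  1.2 ]
```

step_arm([
  [0,1,0],
  [0,2,0],
  [0,2,0],
  [0,2,0],
  [0,2,0],
  [0,2,0],
  [0,2,0],
  [0,2,0],
  [0,1,0],
  [0,0,0],
  [0,0,0],
], twist=[0,0,0,0,0,0,0,0,0,0,0])

```text
time: 17.58
position: [0.4606, -0.0141, 0.1242]
tool_rot: [0.998, 0.064, -0.0, -0.002]
ft_force: [0.9, 11.8, 1.2]
grip_width: 0.0099
```

```bash
python3 -c "
from h import *
st()"
```

```text
t 17.58 press [-110.5  -14.7  124.2] tooly-yaw deg -90.06 zdir [-0.001  0.003 -1.   ] F press [ 2.4 11.6  1.2] M [ 1.95 -0.2   0.06] w 9.9 q [-0.28  0.51  1.94  0.    0.69  1.16]
```

Latch travel is about 15 mm. I'll lift the first 10 mm and check.

step_arm([
  [0.5,0,-2.5],
  [0.6,0,-2.6],
  [0.6,0,-2.6],
  [0.6,0,-2.6],
  [0,0,0],
  [0,0,0],
], twist=[0,0,0,0,0,0])

```text
time: 18.08
position: [0.4619, -0.0139, 0.1336]
tool_rot: [0.998, 0.065, -0.002, -0.002]
ft_force: [3.5, 9.0, -6.3]
grip_width: 0.0099
```

```bash
python3 -c "
from h import *
st()
import cv2
from rig import robot
s=robot.camera('side')
c=s['color'];cv2.imwrite('pics/s6.png',cv2.resize(c[180:290,250:390],None,fx=5,fy=5,interpolation=2))"
```

```text
t 18.08 press [-109.2  -14.7  133.6] tooly-yaw deg -90.02 zdir [-0.003  0.003 -1.   ] F press [ 4.7  8.5 -6.3] M [1.5  0.15 0.02] w 9.9 q [-0.27  0.49  1.93  0.    0.72  1.16]
```

View pics/s6.png

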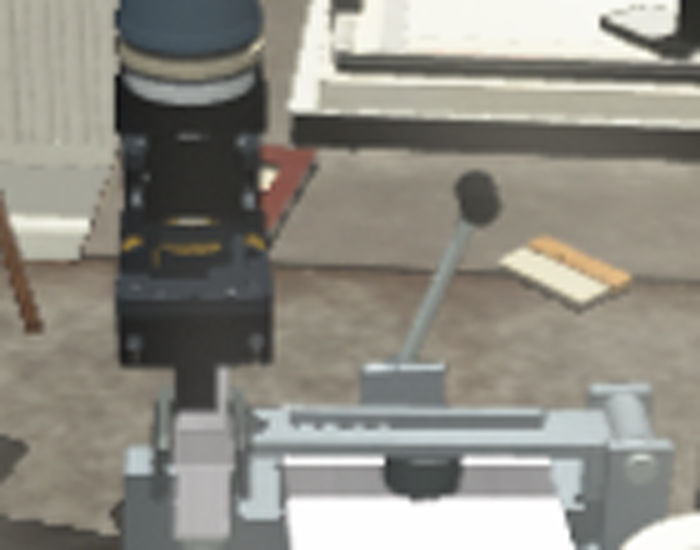

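The arm is rising freely, with about 6 N on the handle. Continuing along the arc.

step_arm([
  [1.4,0,-5.1],
  [1.4,0,-5.1],
  [1.6,0,-5],
  [1.7,0,-5],
  [1.8,0,-5],
  [1.8,0,-4.9],
  [2,0,-4.9],
  [2.1,0,-4.8],
  [2.3,0,-4.8],
  [2.3,0,-4.8],
  [2.4,0,-4.7],
  [2.5,0,-4.6],
  [2.7,0,-4.6],
  [2.7,0,-4.5],
  [2.8,0,-4.4],
  [2.9,0,-4.4],
  [0,0,0],
  [0,0,0],
], twist=[0,0,0,0,0,0,0,0,0,0,0,0,0,0,0,0,0,0])

```text
time: 19.63
position: [0.4909, -0.009, 0.209]
tool_rot: [0.998, 0.065, -0.008, -0.003]
ft_force: [-5.9, 5.7, -2.2]
grip_width: 0.01
```

```bash
python3 -c "
from h import *
st()
import cv2
from rig import robot
s=robot.camera('side');np.savez('side7.npz',**s)
c=s['color'];cv2.imwrite('pics/s7.png',cv2.resize(c[150:300,250:390],None,fx=4,fy=4,interpolation=2))"
```

```text
t 19.63 press [-79.7 -13.6 209. ] tooly-yaw deg -89.95 zdir [-0.015  0.004 -1.   ] F press [-5.1  6.5 -2.2] M [ 0.95  1.51 -0.  ] w 10.0 q [-0.25  0.4   1.79  0.    0.97  1.19]
```

View pics/s7.png

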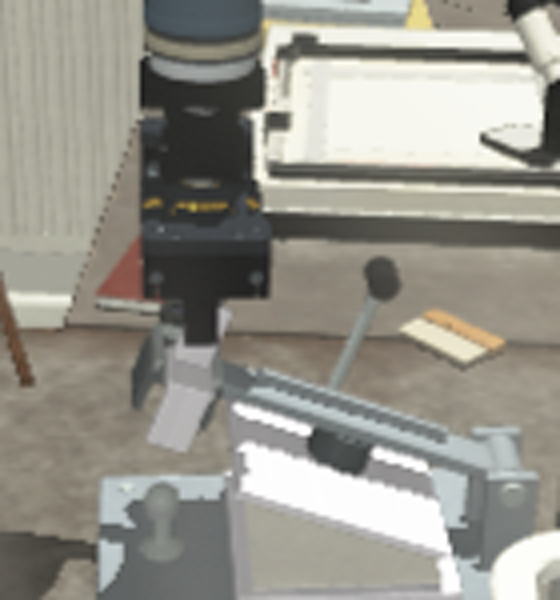

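step_arm([
  [1.5,0,-2.5],
  [1.8,0,-3],
  [1.8,0,-3],
  [1.8,0,-3],
  [1.3,0,-2],
  [0,0,0],
  [0,0,0],
  [0,0,0],
], twist=[0,0,0,0,0,0,0,0])

```text
time: 20.35
position: [0.4994, -0.0079, 0.2222]
tool_rot: [0.998, 0.065, -0.007, -0.003]
ft_force: [-5.2, 6.6, -3.4]
grip_width: 0.0097
```

```bash
python3 -c "
from h import *
st()
import cv2
from rig import robot
s=robot.camera('side');np.savez('side8.npz',**s)
t=robot.camera('top')
for th in(.36,.40,.44,.48):
    # arm front coupler/ arm-top points: foot of plate (slide -15) and arm top edge
    def A(x,y,z):
        dx,dz=x-.125,z-.078; return P(.125+dx*np.cos(th)+dz*np.sin(th),y,.078-dx*np.sin(th)+dz*np.cos(th))
    o=lambda p:np.round((proj(s,p)-[250,150]+.5)*5-.5)
    print(th,'handle top rear/front',o(A(-.097,-.02,.133)),o(A(-.123,-.02,.133)),'slide lower?',o(A(-.110,-.02,.090)))
c=s['color'];cv2.imwrite('pics/s8.png',cv2.resize(c[150:270,250:390],None,fx=5,fy=5,interpolation=2))
cv2.imwrite('pics/t8.png',t['color'])"
```

```text
t 20.35 press [-71.2 -13.6 222.2] tooly-yaw deg -89.96 zdir [-0.015  0.004 -1.   ] F press [-4.2  7.2 -3.4] M [0.9  1.51 0.03] w 9.7 q [-0.24  0.39  1.75  0.    1.02  1.2 ]
0.36 handle top rear/front [285. 396.] [237. 381.] slide lower? [232. 459.]
0.4 handle top rear/front [296. 383.] [248. 366.] slide lower? [240. 444.]
0.44 handle top rear/front [307. 370.] [260. 351.] slide lower? [248. 430.]
0.48 handle top rear/front [319. 358.] [273. 337.] slide lower? [257. 415.]
```

View pics/s8.png

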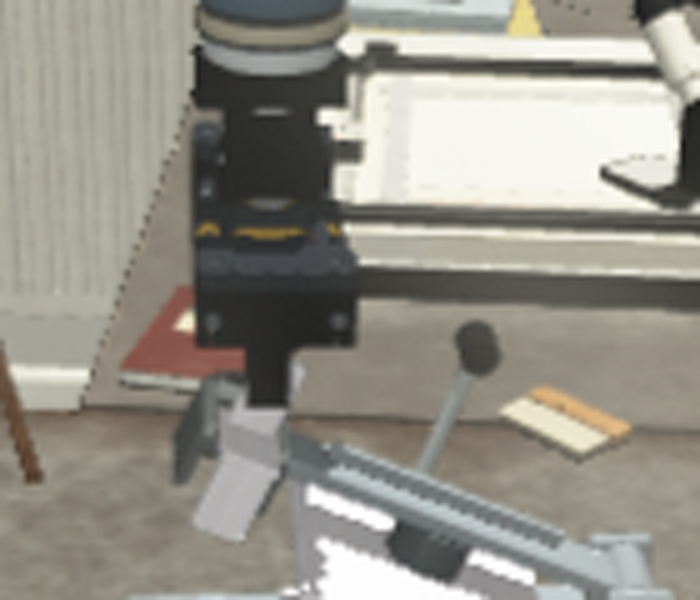

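View pics/t8.png

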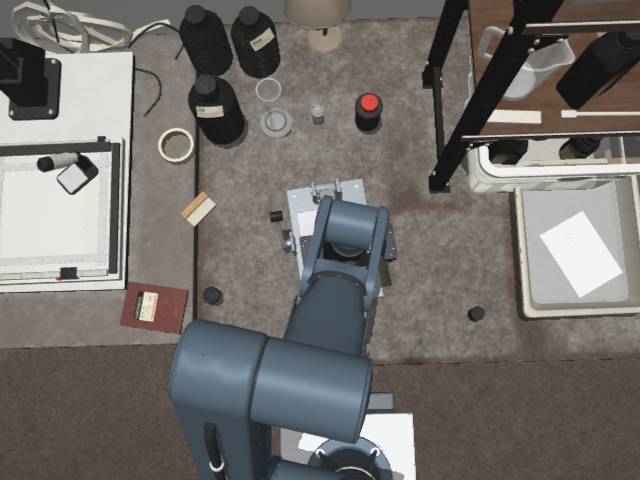

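The handle's rear top corner at (302,370) implies an angle of about 0.43, and the TCP arc gives 0.44, so roughly 100 mm of lift. The bystanders are at the same pixels as before. Next, a short check for drift, then hand in.

step_arm([
  [0,0,0],
  [0,0,0],
  [0,0,0],
  [0,0,0],
  [0,0,0],
  [0,0,0],
  [0,0,0],
  [0,0,0],
  [0,0,0],
  [0,0,0],
  [0,0,0],
  [0,0,0],
], twist=[0,0,0,0,0,0,0,0,0,0,0,0])

```text
time: 21.45
position: [0.4994, -0.008, 0.2222]
tool_rot: [0.998, 0.065, -0.007, -0.003]
ft_force: [-5.9, 6.0, -3.1]
grip_width: 0.0094
```

```bash
python3 -c "
from h import *
o=st()
from rig import robot
s=robot.camera('side')['color'];a=np.load('side8.npz')['color']
print('img diff',np.abs(s.astype(int)-a).mean(2)[150:270,250:390].max())
p=o['position']
if abs(p[2]-.2222)<.002 and o['grip_width']>.008: print(robot.hand_in())"
```

```text
t 21.45 press [-71.2 -13.7 222.2] tooly-yaw deg -89.96 zdir [-0.015  0.004 -1.   ] F press [-5.   6.7 -3.1] M [0.89 1.44 0.02] w 9.4 q [-0.24  0.39  1.75  0.    1.02  1.2 ]
img diff 64.66666666666667
the job is handed in; nothing more can be done
None
```

The job is handed in at about 21.5 s on the robot's clock. It finished with the latch handle still gripped and the front of the press arm held about 10 cm up.

- **Squeeze:** I drew the lever to its firm stop, where the force rose to 23 N with no further travel and the picture showed it leaning to the front. I then eased it back while still gripping it, over about 3 s, until it pressed on its rest stop. I opened the gripper only then; the picture afterwards shows the lever at rest.
- **Latch and lift:** I pulled the latch sideways about 14.7 mm and lifted the arm off the ball. The tool's path gives an arm angle of about 0.44 rad (100 mm of lift), and the side picture gives about 0.43.
- **Steadiness:** Over the last second the tool moved no more than 0.1 mm. The grip width read 9.4 mm on the 10 mm plate, and the force on the handle was about 9 N.
- **Bystanders:** The loupe, film can and brush were at the same pixels in the last top picture as at the start.
- **Unclear check:** Comparing the last two side images, the largest single-pixel difference was about 65 levels. I did not view that last image. I took the difference as image noise, since the tool pose and grip had not changed.

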